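Seat the gas regulator in the camp stove

TASK

Fit the propane regulator to the camp stove: pick it up, put the end of its tube into the round port in the stove's side and slide it in until you feel it come up firmly against the valve seat hidden inside, then let go and leave it there. The spring ball in the port drags on the tube well before the seat is reached, so do not stop there, but do not ram the soft brass seat either. Leave everything else on the table where it is.

Things in the scene. Friction and masses are not known exactly. Their poses are not given: they have to be found in the camera images.
- stove: Single-burner propane stove, fixed, grey case 270 mm deep (x), 340 mm wide (y), top at 89 mm, pan support up to 122 mm. Origin: centre of its underside, on the table. -x is its front, with a gas tap near the port's end that stands out 30 mm; -y is the side with the port. Position and yaw vary.
- port (a point): Centre of the mouth of the port: the round bore of a square steel socket, 32 mm wide, that stands out 20 mm from a 58 mm plate on the stove's -y side, 48 mm above the table. Axes as the stove's: +y points level, straight into the port. Bore straight, 17 mm wide, 46 mm long, rim not funnelled. Pressing on the seat inside with 8 to 15 N is right; over 25 N on it dents it.
- port_inner (a point): On the port's axis, at the inner end of the bore, 46 mm in from the mouth, axes as the port's. A spring ball in the bore's roof, 28 mm in, presses on the tube from some 22 mm in: from there pushing takes about 2 to 6 N, and the tube stays when let go, with a droop. A rigid flat brass seat stops the tube's end 48 to 80 mm in from the mouth, a depth that differs each time and is not measured.
- regulator_mid (a point): Centre of the regulator's body, half-way up: a grey cast block 46 mm long (x), 34 mm wide (y), 32 mm high (z), gripped across its width; a 27 mm vent cap stands 8 mm above it. Lies loose, block flat on the table, this point 16 mm up. +x points along the tube, +z up. About 0.22 to 0.35 kg. At the -x end a brass gas inlet nut, 30 mm wide, 24 mm long.
- regulator_tip (a point): Centre of the end of the regulator's steel tube, 155 mm from regulator_mid along +x, same axes. The tube is 15 mm in diameter, 122 mm long from a 21 mm collar at the block, straight, on the level of regulator_mid; the last 8 mm taper to 9 mm.
- cup: Green enamel mug, 84 mm wide, 80 mm high, loose. Origin: centre of its underside. Leave alone.
- gas_bottle: White steel propane bottle, 98 mm wide, 206 mm high, standing, loose. Origin: centre of its underside. Leave alone.
- colander: Stainless colander, 262 mm wide, 116 mm high, loose. Origin: centre of its underside. Leave alone.
- silicone_lid: Flat tan silicone lid, disc 120 mm wide and 6 mm thick with a small knob to 16 mm and a tab, lying loose. Origin: centre of its underside. Leave alone.
- spoon: Spoon with a wooden handle, 240 mm long along its x, lying loose, up to about 25 mm high. Origin: middle of its length, on the table. Leave alone.
- wrench: Flat steel wrench, 160 mm long along its x, 8 mm thick, lying loose. Origin: middle of its length, on the table. Leave alone.
Things that resemble listed ones, but are neither listed nor needed, are in the scene too. What is shaped like the part that bears regulator_mid but turquoise is not meant.

How it is judged:
On the way, in this order (a step that is already met when the one before it is completed fails the run):
1. the regulator has been lifted off the table (height (world z) of regulator_mid above 0.036 m), for 0.2 s.
2. the end of the tube is at least 10 mm inside the port (y of regulator_tip in the frame of port above 0.01 m and x of regulator_tip in the frame of port between -0.004 and 0.004 m and z of regulator_tip in the frame of port between -0.004 and 0.004 m), for 0.1 s.
At the end, for the whole second after the job is handed in: The regulator's tube sits in the stove's port with its end within about 2 mm of the hidden valve seat (the distance is taken to a point 5 mm behind the seat's face), in line with the port within 7 degrees, let go and at rest (distance between regulator_tip and valve_seat below 0.0075 m and angle between the x axis of regulator_tip and the y axis of port, either way round below 0.12 rad and linear speed of regulator below 0.01 m/s); the robot touches nothing.
It fails at once if the tube is pressed on the valve seat with more than 25 N (contact force between regulator and valve_seat above 25 N).
It fails at once if another thing on the table is moved by more than 25 mm (distance of any of cup, gas_bottle, colander, silicone_lid, spoon, wrench from where it was at the start of the episode above 0.025 m).
It also fails if it takes over 58 s, if anything falls off the work surface, if the arm or the gripper's body presses on something with over 40 N, if the wrist force passes 120 N, or if a joint passes its speed limit or range.

ROBOT

A 6-joint arm with a two-finger parallel gripper is mounted at the origin on the work surface. World frame = base frame: x ahead of the robot, y to its left, z up, the work surface at z = 0. Lengths are in m, angles in rad, forces in N, time in s.
With the tool pointing down it reaches from about 0.25 to 0.725 m from the base axis. Payload 4 kg.
Tool frame: the origin (TCP) lies between the finger pads; the fingertips stand 11 mm ahead of it and the grasp point (between the pads) lies 8 mm behind it (bot.tip_extent is the distance from the TCP to the fingertips, in m); z points along the fingers, y is the line along which they close (so a half turn about z gives the same grasp; the last joint's range is limited). The gripper opens to 85 mm and grips with 20 to 120 N. Pads are 22 mm wide; open, the fingers measure 114 mm over their backs; the gripper's body (76 mm by 85 mm) begins 54 mm behind the grasp point. The pads swing forward as they close: fully open they stand 13 mm farther back than shut.
Start: joints at [1.292, 0.241, 0.005, 1.335, 0, 1.571], TCP at [0.138, 0.481, 0.242] pointing down, gripper open.
Joint ranges: [-2.72, 2.72], [-1.05, 1.87], [-1.09, 1.28], [-1.99, 2.15], [-1.42, 1.44], [-3.14, 3.14]. Speed limits (rad/s): [2.79, 2.79, 3.14, 3.14, 3.14, 3.14].

INTERFACE

Orientations are given as a unit quaternion [x, y, z, w].
In Python, from workcell import bot gives the robot as it stands. The module is installed in compiled form; this text tells all that it offers.
- The arm moves only by the tool drive_tool, never from a script. Its argument "rows" is a list of rows, each an object of numbers: "dx", "dy", "dz": the shift along the tool's x, y, z in units of 50 mm (1.0 is 50 mm); "wx", "wy", "wz": the turn, a rotation vector about the tool's x, y, z in units of 5 degrees (1.0 is 5 degrees); "hand": the finger opening in mm, from 0 to 85.4. A call has 1 to 20 rows; each row is the pose to reach, as a shift and turn from the pose commanded when the call began, along the tool's axes at that moment; what a row does not reach only later rows make up. A row lasts 1/10 s, in which the tool goes at most 50 mm and 8.59 degrees, less where a joint would pass 70% of its speed; a pose out of reach is approached as far as the arm can. A call with a gripper value outside its range is refused whole. The fingers move at their own pace and stop on an object; the grip force is fixed at half the most. Time passes only in rows, so rows that repeat a pose let the fingers close. It gives the time, the measured TCP pose, the force, the opening and the grip force at its end, in the units of the state.
- bot.get_obs(): the state, without advancing time (a new reading comes with each control period).
- bot.camera(name): name is "scene" or "top" or "wrist"; returns the picture (384x512x3 uint8, red, green, blue); there is no depth.
- bot.get_calibration(name): a dict with "vfov" (degrees; the focal length in pixels is half the picture's height over the tangent of half this angle, whatever the lens; pixels are square), "cx", "cy" (the principal point, pixels), "k1" (the pictures are not rectified: a ray, as slopes to the right and down, at radius r is drawn at 1 + k1 r^2 times it, then the intrinsics apply), "origin" and "rotation" of the camera in the world; the wrist camera has in their place "mount" (4x4, takes a point from camera to tool coordinates, whose origin is the TCP and whose axes are the flange's). Camera axes: x right, y up, looking along -z (the intrinsics and any distortion apply to the point x, -y, -z); pixel columns grow to the right and rows downward; lengths in m; the calibration is good to about 2 mm. A picture is of the moment at which its call begins: read the wrist's pose just before it. get_calibration takes no time and is no camera call.
- bot.job_done(): hands the job in; it is judged then, once.
Trained networks look in the newest picture that a camera, given by its name, has taken for a name from the list of things; names that differ only in an ending like _2 or _b are one class to them, and where a whole thing is asked for, a point or a joint stands for the part that bears it (a point fixed in the world has none). Each returns a list of dicts, best first, with "score" (0 to 1); they miss things now and then, are a little off and sometimes report something else, mostly with a low value. They report only what shows in the picture. A call takes as long as a camera call. They do not tell look-alikes from the thing itself.
- bot.look_for(camera, thing): "extent" ([centre column, centre row, width, height] in pixels, round what is visible of it).
- bot.outline_of(camera, thing): "region" (384x512 bool, what is visible of it) and "extent" ([centre column, centre row, width, height] in pixels, round what is visible of it).
The state is a dict: "clock": time; "joint_pos": joint angles; "joint_vel": joint speeds; "tau": joint torques, N m; "eef_pos": TCP position; "tool_rot": TCP orientation; "ft_force": force on the tool from outside, world axes, zero at the start; "ft_torque": the same for the moment, N m; "grip_width": finger opening in m; "grasp_force": force on a finger pad.
Only numpy, scipy, OpenCV 4.12 (cv2) and the standard library are available. Lean on these libraries where they do the work, as an engineer would, in place of code of your own. Each camera call takes 0.05 s, during which the arm holds its last target. There are 200 camera calls.

## Working session

There is one attempt and no reset: what is moved stays moved. The work goes in short steps, Python scripts to look and compute and a tool call to move; the robot and the scene stay as the last step left them, time stands still between calls to the robot, and variables do not carry over. Pictures are saved under pics/ and viewed, at most 10 in all, crops included, and the job is handed in when it is done.

Besides the shell and the picture viewer there is one more tool, called after "Request:" as a command line: name --argument value ..., lists and objects as JSON in quotes. drive_tool: Moves the arm, as the interface text tells. Its arguments: {"type":"object","properties":{"rows":{"type":"array","items":{"type":"object","properties":{"dx":{"type":"number"},"dy":{"type":"number"},"dz":{"type":"number"},"wx":{"type":"number"},"wy":{"type":"number"},"wz":{"type":"number"},"hand":{"type":"number"}}}}},"required":["rows"]}

```bash
mkdir -p pics
cat > h.py <<'E'
import numpy as np, cv2
from workcell import bot
from scipy.spatial.transform import Rotation as R
def cam(name,obs=None):
    c=bot.get_calibration(name)
    if 'mount' in c:
        o=obs or bot.get_obs(); T=np.eye(4);T[:3,:3]=R.from_quat(o['tool_rot']).as_matrix();T[:3,3]=o['eef_pos']
        T=T@np.array(c['mount']); return c,T[:3,3],T[:3,:3]
    return c,np.array(c['origin']),np.array(c['rotation']).reshape(3,3)
def K(c):
    f=192/np.tan(np.radians(c['vfov'])/2); return np.array([[f,0,c['cx']],[0,f,c['cy']],[0,0,1.]])
def ray(cm,px):
    c,o,M=cm; k=K(c); d=(np.array(px,float)-k[:2,2])/k[0,0]
    u=d.copy()
    for _ in range(30): u=d/(1+c['k1']*(u@u))
    return o,M@np.array([u[0],-u[1],-1])
def onz(cm,px,z):
    o,d=ray(cm,px); return o+d*(z-o[2])/d[2]
def proj(cm,p):
    c,o,M=cm; q=M.T@(np.array(p)-o); u=np.array([q[0],-q[1]])/-q[2]; u=u*(1+c['k1']*(u@u)); return K(c)[0,0]*u+[c['cx'],c['cy']]
def save(im,f): cv2.imwrite('pics/'+f,cv2.cvtColor(im,cv2.COLOR_RGB2BGR))
E
python3 - <<'E'
from h import *
for n in ['top','scene']:
    save(bot.camera(n),n+'0.png'); cm=cam(n); print(n,cm[1],cm[2].round(3).tolist(),cm[0]['vfov'],cm[0]['k1'])
    for t in ['stove','port','regulator_mid','regulator_tip','cup','gas_bottle','colander','silicone_lid','spoon','wrench']:
        for r in bot.look_for(n,t)[:3]: print(n,t,round(r['score'],2),np.round(r['extent']),onz(cm,r['extent'][:2],.016).round(3))
E
```

```text
Traceback (most recent call last):
  File "h.py", line 9, in cam
    return c,np.array(c['origin']),np.array(c['rotation']).reshape(3,3)
                                   ~~~~~~~~~~~~~~~~~~~~~~~~~~~~~~~^^^^^
ValueError: cannot reshape array of size 4 into shape (3,3)
```

View pics/top0.png

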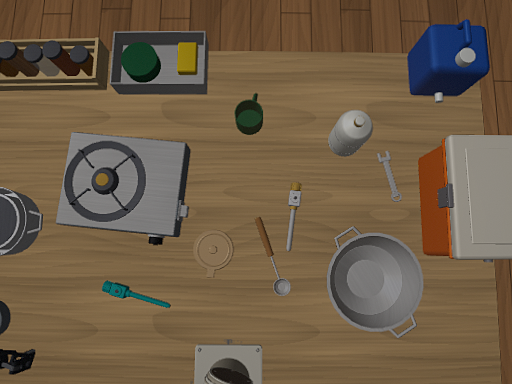

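The top view shows the grey regulator at about (294,200), with its nut at the top and its tube pointing down to (290,248). The turquoise look-alike is at (130,292). The stove is at (123,185), and its port faces right at (183,210).

```bash
sed -i "s/np.array(c\['rotation'\]).reshape(3,3)/R.from_quat(c['rotation']).as_matrix()/" h.py
python3 - <<'E'
from h import *
for n in ['top','scene']:
    im=bot.camera(n);save(im,n+'1.png'); cm=cam(n); print(n,cm[1],cm[2].round(3).tolist(),cm[0]['vfov'],cm[0]['k1'])
    if n=='top': save(cv2.resize(im[120:270,50:310],None,fx=3,fy=3,interpolation=cv2.INTER_CUBIC),'topc.png')
    for t in ['stove','port','regulator_mid','regulator_tip','cup','gas_bottle','silicone_lid','spoon']:
        for r in bot.look_for(n,t)[:3]: print(n,t,round(r['score'],2),np.round(r['extent']),onz(cm,r['extent'][:2],.016).round(3))
E
```

```text
top [ 0.36630757 -0.0823238   1.1713235 ] [[0.004, 0.989, -0.145], [-1.0, 0.005, 0.007], [0.007, 0.145, 0.989]] 52.25441921145866 -0.051581151959288384
top stove 0.73 [123. 188. 132. 112.] [0.546 0.322 0.016]
top stove 0.69 [249. 115.  29.  44.] [ 0.776 -0.052  0.016]
top port 0.97 [124. 190. 132. 110.] [0.541 0.321 0.016]
top regulator_mid 0.96 [295. 217.  14.  67.] [ 0.463 -0.192  0.016]
top regulator_mid 0.75 [139. 295.  70.  26.] [0.235 0.261 0.016]
top regulator_tip 0.8 [135. 292.  63.  32.] [0.242 0.273 0.016]
top regulator_tip 0.78 [295. 218.  15.  68.] [ 0.461 -0.192  0.016]
top cup 0.63 [247. 115.  29.  46.] [ 0.776 -0.048  0.016]
top gas_bottle 0.64 [389. 177.  25.  50.] [ 0.586 -0.479  0.016]
top gas_bottle 0.58 [350. 133.  42.  45.] [ 0.722 -0.364  0.016]
scene [1.18762647 0.63988877 0.70934652] [[-0.723, -0.391, 0.57], [0.69, -0.393, 0.607], [-0.013, 0.832, 0.554]] 51.74338193340691 -0.05588795690553572
scene stove 0.74 [362. 277. 191. 155.] [0.553 0.324 0.016]
scene port 0.98 [363. 275. 186. 155.] [0.545 0.323 0.016]
scene regulator_mid 0.56 [246. 184.  52.  30.] [ 0.47  -0.178  0.016]
scene regulator_tip 0.85 [245. 184.  56.  31.] [ 0.472 -0.177  0.016]
scene regulator_tip 0.83 [410. 214.  53.  39.] [0.239 0.279 0.016]
scene regulator_tip 0.53 [175. 159.   7.   4.] [ 0.538 -0.487  0.016]
scene cup 0.96 [189. 236.  43.  45.] [ 0.758 -0.092  0.016]
scene cup 0.47 [361. 276. 183. 152.] [0.55  0.32  0.016]
scene cup 0.43 [319. 200.  35.  24.] [0.374 0.05  0.016]
scene gas_bottle 0.64 [156. 169.  39.  67.] [ 0.629 -0.471  0.016]
scene gas_bottle 0.3 [320. 202.  37.  18.] [0.379 0.057 0.016]
scene silicone_lid 0.73 [321. 201.  39.  21.] [0.373 0.054 0.016]
scene spoon 0.52 [285. 181.  37.  36.] [ 0.365 -0.101  0.016]
```

View pics/topc.png

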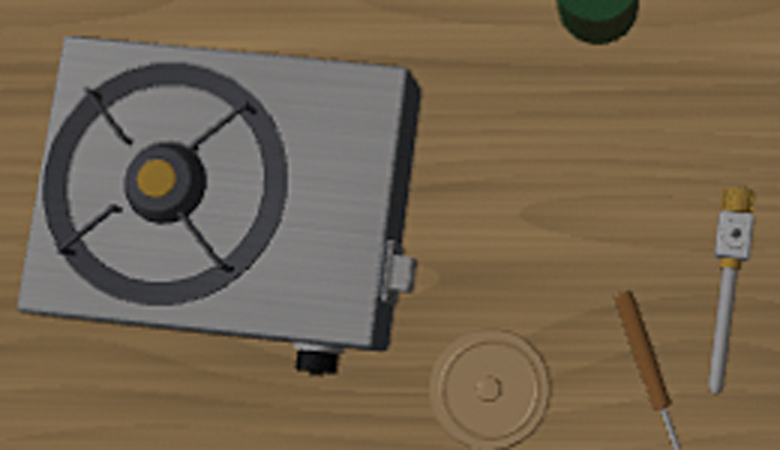

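View pics/scene1.png

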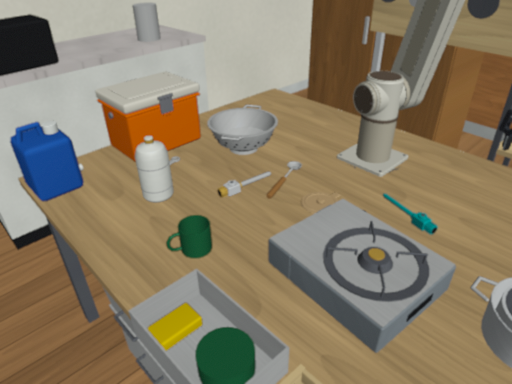

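Run:
```python
from h import *
cm=cam('top')
f=lambda x,y,z: onz(cm,((x+.5)/3-.5+50,(y+.5)/3-.5+120),z).round(4)
m=f(735,234,.035);t=f(715,390,.016);n=f(739,192,.016);print('block',m,'tip',t,'nut',n,'len',np.hypot(*(t-m)[:2]),'yaw',np.degrees(np.arctan2(*(t-n)[1::-1])))
c=[f(*p,.089) for p in [(66,38),(408,68),(387,349),(19,310)]];print(c)
for i in range(4):
  d=c[(i+1)%4]-c[i];print(np.hypot(*d[:2]),np.degrees(np.arctan2(d[1],d[0])))
print('centre',np.mean(c,0),'sock',f(414,274,.064))
o=bot.get_obs();print(o['eef_pos'],R.from_quat(o['tool_rot']).as_matrix().round(3).tolist(),o['clock'])
print(bot.get_calibration('wrist'))
```

```text
block [ 0.5181 -0.1895  0.035 ] tip [ 0.367  -0.1706  0.016 ] nut [ 0.563  -0.1957  0.016 ] len 0.15227744416032207 yaw 172.7023523602529
[array([0.6976, 0.4573, 0.089 ]), array([0.6684, 0.1251, 0.089 ]), array([0.4027, 0.1358, 0.089 ]), array([0.4357, 0.4819, 0.089 ])]
0.33348085402313576 -95.02332294557125
0.26591536247460396 177.69388878490201
0.34766968518983643 84.55341817373282
0.2630527893788622 -5.36599035740205
centre [0.5511   0.300025 0.089   ] sock [0.4744 0.1176 0.064 ]
[0.13760735 0.48067026 0.24231269] [[-0.961, 0.275, -0.0], [0.275, 0.961, -0.0], [-0.0, -0.0, -1.0]] 0.95
{'vfov': 62.97809504130747, 'cx': 254.610167094837, 'cy': 194.74693295008356, 'k1': -0.07946313411529415, 'mount': array([[-9.26913300e-04,  9.55634244e-01,  2.94554464e-01,
         7.56204086e-02],
       [ 9.99998724e-01,  5.02564157e-04,  1.51633960e-03,
         6.44035473e-04],
       [ 1.30103354e-03,  2.94555494e-01, -9.55633491e-01,
        -1.32762195e-01],
       [ 0.00000000e+00,  0.00000000e+00,  0.00000000e+00,
         1.00000000e+00]])}
```

Candidates are the grey regulator at (295,217), the turquoise one at (135,292) and the wrench at (389,177). I choose the grey one, which the crop confirms with its brass nut, vent cap and tube. I'll move above it first.

Request:
drive_tool --rows '[{"dx": -11,"dy": -10.8,"wz": -1.74,"hand": 85},{"dx": -11,"dy": -10.8,"wz": -1.74,"hand": 85},{"dx": -11,"dy": -10.8,"wz": -1.74,"hand": 85},{"dx": -11,"dy": -10.8,"wz": -1.74,"hand": 85},{"dx": -11,"dy": -10.8,"wz": -1.74,"hand": 85},{"dx": -11,"dy": -10.8,"wz": -1.74,"hand": 85},{"dx": -11,"dy": -10.8,"wz": -1.74,"hand": 85},{"dx": -11,"dy": -10.8,"wz": -1.74,"hand": 85},{"dx": -11,"dy": -10.8,"wz": -1.74,"hand": 85},{"dx": -11,"dy": -10.8,"wz": -1.74,"hand": 85},{"dx": -11,"dy": -10.8,"wz": -1.74,"hand": 85},{"dx": -11,"dy": -10.8,"wz": -1.74,"hand": 85},{"dx": -11,"dy": -10.8,"wz": -1.74,"hand": 85},{"dx": -11,"dy": -10.8,"wz": -1.74,"hand": 85},{"dx": -11,"dy": -10.8,"wz": -1.74,"hand": 85},{"dx": -11,"dy": -10.8,"wz": -1.74,"hand": 85},{"dx": -11,"dy": -10.8,"wz": -1.74,"hand": 85},{"dx": -11,"dy": -10.8,"wz": -1.74,"hand": 85},{"dx": -11,"dy": -10.8,"wz": -1.74,"hand": 85},{"dx": -11,"dy": -10.8,"wz": -1.74,"hand": 85}]'

```text
invalid input at $.rows[0]: expected keys dx, dy, dz, wx, wy, wz, hand
```

Run:
```python
from h import *
o=bot.get_obs();im=bot.camera('wrist');cm=cam('wrist',o);save(cv2.resize(im,(800,600)),'w1.png')
print(o['eef_pos'],o['joint_pos'],o['clock'])
r=bot.outline_of('wrist','regulator_mid')
for q in r[:3]:
    print(q['score'],q['extent'],onz(cm,q['extent'][:2],.02))
    ys,xs=np.nonzero(q['region'])
    p=np.array([onz(cm,a,.016) for a in list(zip(xs,ys))[::5]])[:,:2];mu=p.mean(0);u=np.linalg.svd(p-mu,full_matrices=False)[2][0];s=(p-mu)@u;print(mu,np.degrees(np.arctan2(u[1],u[0])),s.min(),s.max(),mu+s.min()*u,mu+s.max()*u)
```

```text
[0.13760735 0.48067026 0.24231269] [ 1.29197246e+00  2.40569813e-01  4.97680550e-03  1.33522209e+00
 -1.34752777e-06  1.57079430e+00] 0.95
0.77 [122.9, 278.4, 147.6, 30.7] [0.23336406 0.272104   0.02      ]
[0.23753457 0.28569219] -105.57938650923758 -0.0843900222624559 0.1218374663884142 [0.26019948 0.36698166] [0.20481228 0.16833113]
```

View pics/w1.png

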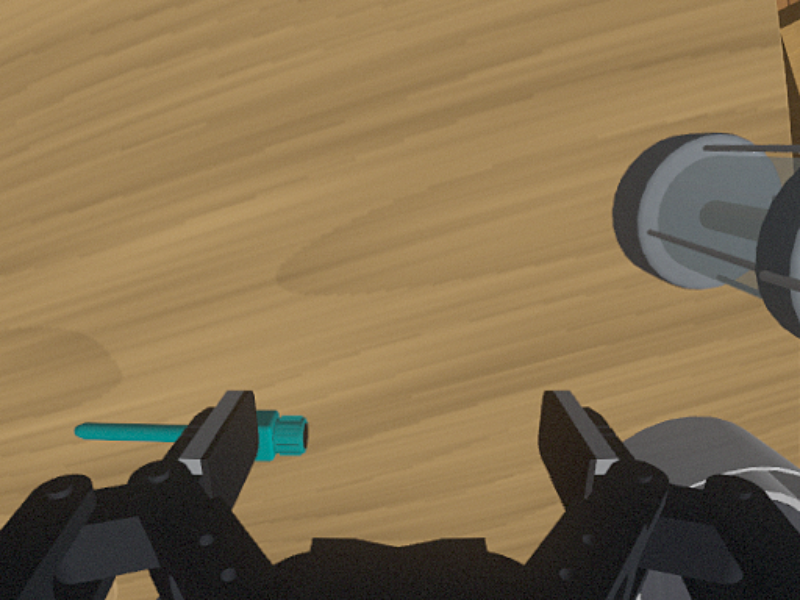

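The move was refused because every row needs all the keys. The picture is still of the start pose, with the turquoise look-alike at (190,435). Repeating the move with full keys.

Request:
drive_tool --rows '[{"dx": -11,"dy": -10.8,"dz": 0,"wx": 0,"wy": 0,"wz": -1.74,"hand": 85},{"dx": -11,"dy": -10.8,"dz": 0,"wx": 0,"wy": 0,"wz": -1.74,"hand": 85},{"dx": -11,"dy": -10.8,"dz": 0,"wx": 0,"wy": 0,"wz": -1.74,"hand": 85},{"dx": -11,"dy": -10.8,"dz": 0,"wx": 0,"wy": 0,"wz": -1.74,"hand": 85},{"dx": -11,"dy": -10.8,"dz": 0,"wx": 0,"wy": 0,"wz": -1.74,"hand": 85},{"dx": -11,"dy": -10.8,"dz": 0,"wx": 0,"wy": 0,"wz": -1.74,"hand": 85},{"dx": -11,"dy": -10.8,"dz": 0,"wx": 0,"wy": 0,"wz": -1.74,"hand": 85},{"dx": -11,"dy": -10.8,"dz": 0,"wx": 0,"wy": 0,"wz": -1.74,"hand": 85},{"dx": -11,"dy": -10.8,"dz": 0,"wx": 0,"wy": 0,"wz": -1.74,"hand": 85},{"dx": -11,"dy": -10.8,"dz": 0,"wx": 0,"wy": 0,"wz": -1.74,"hand": 85},{"dx": -11,"dy": -10.8,"dz": 0,"wx": 0,"wy": 0,"wz": -1.74,"hand": 85},{"dx": -11,"dy": -10.8,"dz": 0,"wx": 0,"wy": 0,"wz": -1.74,"hand": 85},{"dx": -11,"dy": -10.8,"dz": 0,"wx": 0,"wy": 0,"wz": -1.74,"hand": 85},{"dx": -11,"dy": -10.8,"dz": 0,"wx": 0,"wy": 0,"wz": -1.74,"hand": 85},{"dx": -11,"dy": -10.8,"dz": 0,"wx": 0,"wy": 0,"wz": -1.74,"hand": 85},{"dx": -11,"dy": -10.8,"dz": 0,"wx": 0,"wy": 0,"wz": -1.74,"hand": 85},{"dx": -11,"dy": -10.8,"dz": 0,"wx": 0,"wy": 0,"wz": -1.74,"hand": 85},{"dx": -11,"dy": -10.8,"dz": 0,"wx": 0,"wy": 0,"wz": -1.74,"hand": 85},{"dx": -11,"dy": -10.8,"dz": 0,"wx": 0,"wy": 0,"wz": -1.74,"hand": 85}]'

```text
clock: 2.95
eef_pos: [0.5172, -0.1889, 0.2423]
tool_rot: [0.063, 0.998, 0.0, -0.0]
ft_force: [0.1, 0.3, -0.1]
grip_width: 0.0852
grasp_force: 0.0
```

```bash
cat > reg.py <<'E'
from h import *
import sys
o=bot.get_obs();im=bot.camera('wrist');cm=cam('wrist',o);save(cv2.resize(im,(800,600)),sys.argv[1])
print(o['eef_pos'],R.from_quat(o['tool_rot']).as_matrix().round(4).tolist(),o['joint_pos'],o['clock'])
for q in bot.outline_of('wrist','regulator_mid')[:3]:
    print(q['score'],q['extent'])
    ys,xs=np.nonzero(q['region'])
    p=np.array([onz(cm,a,.016) for a in list(zip(xs,ys))[::5]])[:,:2];mu=p.mean(0);u=np.linalg.svd(p-mu,full_matrices=False)[2][0];s=(p-mu)@u;print(mu,np.degrees(np.arctan2(u[1],u[0])),s.min(),s.max(),mu+s.min()*u,mu+s.max()*u)
E
python3 reg.py w2.png
```

```text
[ 0.51721356 -0.18886281  0.24232691] [[-0.9921, 0.1257, -0.0006], [0.1257, 0.9921, 0.0005], [0.0007, 0.0004, -1.0]] [-3.50265497e-01  3.42305616e-01  1.44291545e-01  1.37351717e+00
  2.90638301e-04 -2.24194206e-01] 2.95
0.87 [250.8, 117.5, 29.3, 189.1]
[ 0.47922382 -0.1859828 ] -7.351707770165758 -0.11736259537336548 0.0898265039072716 [ 0.36282602 -0.17096512] [ 0.5683119  -0.19747698]
0.5 [449.5, 30.7, 96.8, 58.2]
[0.38889287 0.03958137] 84.83021912883858 -0.057105062453435156 0.058485166487521036 [ 0.38374728 -0.01729139] [0.39416281 0.09782862]
```

View pics/w2.png

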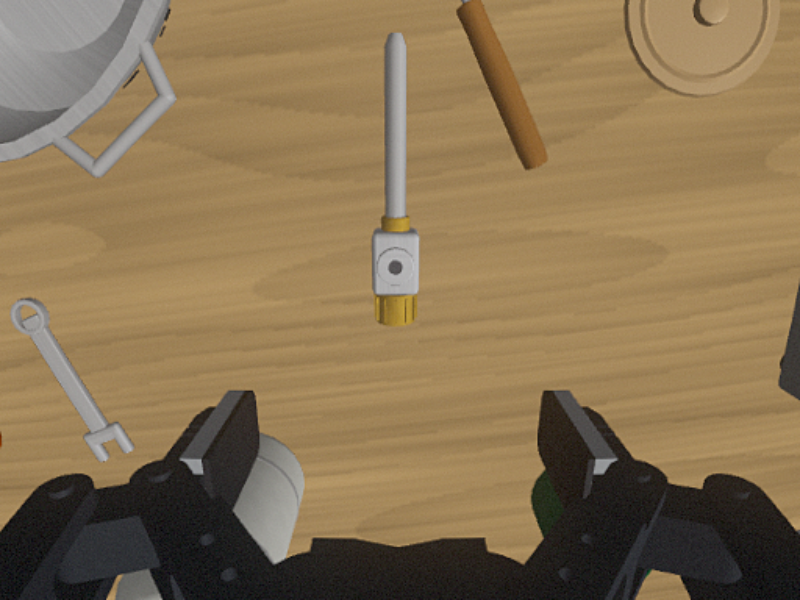

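The wrist view shows the grey regulator straight ahead of the tool. Its vent cap is at (395,267), its tip at (396,35), and its axis lies parallel to tool x. The spoon, lid and wrench are all clear of it.

Run:
```python
from h import *
o=bot.get_obs();cm=cam('wrist',o);M=R.from_quat(o['tool_rot']).as_matrix()
s=lambda x,y:((x+.5)/1.5625-.5,(y+.5)/1.5625-.5)
for n,x,y,z in [('cap',395.5,267,.040),('tip',396,34,.016),('nutend',396,324,.016),('blockfront',395.5,230,.032),('blockback',395.5,295,.032)]:
    p=onz(cm,s(x,y),z);print(n,p,(M.T@(p-o['eef_pos'])).round(4))
```

```text
cap [ 0.51744864 -0.19024357  0.04      ] [-0.0003 -0.0016  0.2027]
tip [ 0.3637125  -0.17033273  0.016     ] [ 0.1548 -0.0011  0.2267]
nutend [ 0.56780807 -0.19647212  0.016     ] [-0.051  -0.0015  0.2267]
blockfront [ 0.49285806 -0.18713385  0.032     ] [ 0.0245 -0.0016  0.2107]
blockback [ 0.53995609 -0.19318529  0.032     ] [-0.023  -0.0017  0.2107]
```

Request:
drive_tool --rows '[{"dx": 0,"dy": -0.03,"dz": 0.9,"wx": 0,"wy": 0,"wz": 0,"hand": 85},{"dx": 0,"dy": -0.03,"dz": 1.8,"wx": 0,"wy": 0,"wz": 0,"hand": 85},{"dx": 0,"dy": -0.03,"dz": 2.7,"wx": 0,"wy": 0,"wz": 0,"hand": 70},{"dx": 0,"dy": -0.03,"dz": 3.5,"wx": 0,"wy": 0,"wz": 0,"hand": 60},{"dx": 0,"dy": -0.03,"dz": 4.0,"wx": 0,"wy": 0,"wz": 0,"hand": 60},{"dx": 0,"dy": -0.03,"dz": 4.3,"wx": 0,"wy": 0,"wz": 0,"hand": 60},{"dx": 0,"dy": -0.03,"dz": 4.5,"wx": 0,"wy": 0,"wz": 0,"hand": 60},{"dx": 0,"dy": -0.03,"dz": 4.54,"wx": 0,"wy": 0,"wz": 0,"hand": 60},{"dx": 0,"dy": -0.03,"dz": 4.54,"wx": 0,"wy": 0,"wz": 0,"hand": 60}]'

```text
clock: 3.95
eef_pos: [0.518, -0.1911, 0.0159]
tool_rot: [0.063, 0.998, -0.0, 0.0]
ft_force: [0.5, -0.1, 0.7]
grip_width: 0.06
grasp_force: 0.0
```

Request:
drive_tool --rows '[{"dx": 0,"dy": 0,"dz": 0,"wx": 0,"wy": 0,"wz": 0,"hand": 20},{"dx": 0,"dy": 0,"dz": 0,"wx": 0,"wy": 0,"wz": 0,"hand": 20},{"dx": 0,"dy": 0,"dz": 0,"wx": 0,"wy": 0,"wz": 0,"hand": 20},{"dx": 0,"dy": 0,"dz": 0,"wx": 0,"wy": 0,"wz": 0,"hand": 20},{"dx": 0,"dy": 0,"dz": 0,"wx": 0,"wy": 0,"wz": 0,"hand": 20},{"dx": 0,"dy": 0,"dz": 0,"wx": 0,"wy": 0,"wz": 0,"hand": 20},{"dx": 0,"dy": 0,"dz": 0,"wx": 0,"wy": 0,"wz": 0,"hand": 20},{"dx": 0,"dy": 0,"dz": 0,"wx": 0,"wy": 0,"wz": 0,"hand": 20}]'

```text
clock: 4.75
eef_pos: [0.5188, -0.1916, 0.0168]
tool_rot: [0.063, 0.998, -0.0, 0.001]
ft_force: [0.5, 1.4, 5.4]
grip_width: 0.033
grasp_force: 60.7
```

Request:
drive_tool --rows '[{"dx": 0,"dy": 0,"dz": -0.3,"wx": 0,"wy": 0,"wz": 0,"hand": 20},{"dx": 0,"dy": 0,"dz": -0.8,"wx": 0,"wy": 0,"wz": 0,"hand": 20},{"dx": 0,"dy": 0,"dz": -1.4,"wx": 0,"wy": 0,"wz": 0,"hand": 20},{"dx": 0,"dy": 0.2,"dz": -2.0,"wx": 0,"wy": 0,"wz": 1,"hand": 20},{"dx": 0.1,"dy": 0.5,"dz": -2.5,"wx": 0,"wy": 0,"wz": 2.4,"hand": 20},{"dx": 0.2,"dy": 0.9,"dz": -3.0,"wx": 0,"wy": 0,"wz": 4,"hand": 20},{"dx": 0.3,"dy": 1.3,"dz": -3.5,"wx": 0,"wy": 0,"wz": 5.6,"hand": 20},{"dx": 0.4,"dy": 1.7,"dz": -4.0,"wx": 0,"wy": 0,"wz": 7.2,"hand": 20},{"dx": 0.5,"dy": 2.1,"dz": -4.4,"wx": 0,"wy": 0,"wz": 8.8,"hand": 20},{"dx": 0.6,"dy": 2.5,"dz": -4.66,"wx": 0,"wy": 0,"wz": 10.4,"hand": 20},{"dx": 0.68,"dy": 2.9,"dz": -4.66,"wx": 0,"wy": 0,"wz": 12,"hand": 20},{"dx": 0.68,"dy": 3.2,"dz": -4.66,"wx": 0,"wy": 0,"wz": 13.6,"hand": 20},{"dx": 0.68,"dy": 3.5,"dz": -4.66,"wx": 0,"wy": 0,"wz": 15.2,"hand": 20},{"dx": 0.68,"dy": 3.65,"dz": -4.66,"wx": 0,"wy": 0,"wz": 16.6,"hand": 20},{"dx": 0.68,"dy": 3.65,"dz": -4.66,"wx": 0,"wy": 0,"wz": 17.4,"hand": 20},{"dx": 0.68,"dy": 3.65,"dz": -4.66,"wx": 0,"wy": 0,"wz": 17.6,"hand": 20},{"dx": 0.68,"dy": 3.65,"dz": -4.66,"wx": 0,"wy": 0,"wz": 17.6,"hand": 20},{"dx": 0.68,"dy": 3.65,"dz": -4.66,"wx": 0,"wy": 0,"wz": 17.6,"hand": 20}]'

```text
clock: 6.55
eef_pos: [0.5067, -0.0062, 0.2481]
tool_rot: [0.739, 0.674, -0.0, -0.0]
ft_force: [-0.7, -0.2, -2.4]
grip_width: 0.0329
grasp_force: 59.9
```

```bash
python3 reg.py w3.png; python3 -c "
from h import *
im=bot.camera('scene');save(im,'s3.png')"
```

```text
[ 0.50673015 -0.00622321  0.2481051 ] [[0.0914, 0.9958, -0.0005], [0.9958, -0.0914, -0.0001], [-0.0001, -0.0005, -1.0]] [-1.22328994e-02  2.52059685e-01  3.51881894e-02  1.35446602e+00
 -8.24691303e-05  1.65005695e+00] 6.55
0.76 [254.2, 174.0, 86.3, 345.2]
[ 0.50070576 -0.06138224] -95.28046537150905 -0.23253432063229335 0.21802397206097357 [0.52210615 0.17016524] [ 0.48064077 -0.27848095]
```

View pics/w3.png

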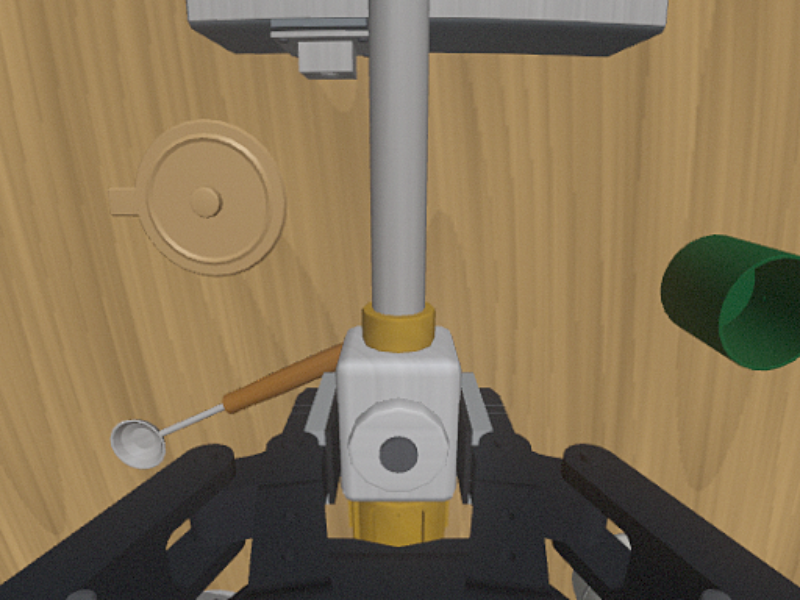

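The wrist view shows the tube held straight along column 400. The port socket is at (300–355, 40–78), and the stove edge runs parallel to the picture rows. I'll zoom in on the socket.

Run:
```python
from h import *
import cv2
im=cv2.imread('pics/w3.png'); im=cv2.resize(im,(512,384),interpolation=cv2.INTER_AREA)
o=bot.get_obs();f=bot.camera('wrist');save(f,'w4.png')
cv2.imwrite('pics/w4c.png',cv2.cvtColor(cv2.resize(f[0:70,110:310],None,fx=4,fy=4,interpolation=cv2.INTER_CUBIC),cv2.COLOR_RGB2BGR))
g=cv2.cvtColor(f,cv2.COLOR_RGB2GRAY).astype(float)
# tube edges per row (subpixel by gradient)
cm=cam('wrist',o);M=R.from_quat(o['tool_rot']).as_matrix()
for y in [5,30,60,90,120,150,180]:
    r=cv2.GaussianBlur(g,(3,3),0)[y];d=np.abs(np.diff(r));l=225+np.argmax(d[225:250]);q=262+np.argmax(d[262:285]);
    mid=(l+q+1)/2; z=o['eef_pos'][2]-.0008
    p=M.T@(onz(cm,(mid,y),z)-o['eef_pos']);print(y,l,q,q-l,p.round(4))
```

```text
5 235 274 39 [0.1113 0.     0.0008]
30 225 273 48 [ 0.1022 -0.0021  0.0008]
60 235 274 39 [0.091  0.     0.0008]
90 235 273 38 [ 0.0794 -0.0002  0.0008]
120 236 273 37 [ 0.0673 -0.      0.0008]
150 236 272 36 [ 0.0547 -0.0002  0.0008]
180 237 272 35 [ 0.0415 -0.      0.0008]
```

View pics/w4c.png

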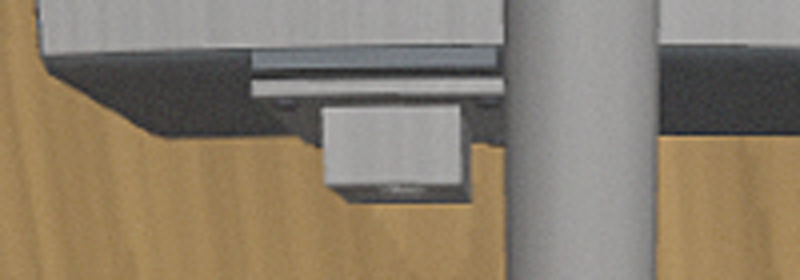

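Run:
```python
from h import *
from scipy.optimize import least_squares
f=cv2.cvtColor(cv2.imread('pics/w4.png'),cv2.COLOR_BGR2RGB)
o=bot.get_obs();cm=cam('wrist',o);M=R.from_quat(o['tool_rot']).as_matrix();e=np.array(o['eef_pos'])
F=lambda x,y,z:(M.T@(onz(cm,((x+.5)/4-.5+110,(y+.5)/4-.5),z)-e)).round(4)
for n,a in dict(sfl=(325,184,.064),sfr=(461,184,.064),sbl=(325,106,.064),sbr=(461,106,.064),bl=(350,202,.032),br=(471,203,.032),pl=(252,95,.077),pr=(503,95,.077),ptl=(252,80,.077),e1=(45,54,.089),e2=(252,50,.089),e3=(660,45,.089),e4=(800,44,.089)).items():print(n,F(*a))
# tube fit: edges subpixel
g=cv2.GaussianBlur(cv2.cvtColor(f,cv2.COLOR_RGB2GRAY),(3,3),0).astype(float)
def sub(r,a,b):
    d=np.abs(np.diff(r))[a:b];i=np.argmax(d);i=min(max(i,1),len(d)-2);den=d[i-1]-2*d[i]+d[i+1];return a+i+.5+(0.5*(d[i-1]-d[i+1])/den if den else 0)
rows=np.arange(60,185,3);L=np.array([[sub(g[y],230,242),sub(g[y],266,280)] for y in rows])
w=L[:,1]-L[:,0];cL=np.polyfit(rows,L[:,0],1);cR=np.polyfit(rows,L[:,1],1);print('edges',cL,cR,np.std(L[:,0]-np.polyval(cL,rows)),np.std(L[:,1]-np.polyval(cR,rows)))
c,co,cM=cm
def model(p):
    y0,z0,ya,za=p; out=[]
    D=np.array([1,ya,za]);D/=np.linalg.norm(D);P=np.array([0.,y0,z0]);Co=M.T@(co-e)
    # tangent planes through camera
    v=P-Co; v-=v@D*D; h=np.linalg.norm(v);n=v/h;b=np.cross(D,n);s=.0075/h
    for sg in(-1,1):
        t=-n*s+sg*b*np.sqrt(1-s*s)  # normal direction of radius
        line=P+.0075*t
        pts=np.array([proj(cm,e+M@(line+D*x)) for x in np.linspace(.03,.115,20)])
        i=np.argsort(pts[:,1]);out.append(np.interp(rows,pts[i,1],pts[i,0]))
    out=np.sort(np.array(out).T,1);return out
k=np.abs(L-np.c_[np.polyval(cL,rows),np.polyval(cR,rows)])<.8
s=least_squares(lambda p:((model(p)-L)*k).ravel(),[0,.001,0,0],x_scale=[.001,.001,.01,.01]);print(s.x,s.cost,np.sqrt(np.diag(np.linalg.inv(s.jac.T@s.jac)))*.3)
```

```text
sfl [ 0.1247 -0.0604  0.1843]
sfr [ 0.1242 -0.0283  0.1843]
sbl [ 0.1419 -0.0597  0.1843]
sbr [ 0.1414 -0.028   0.1843]
bl [ 0.125  -0.0602  0.2163]
br [ 0.1244 -0.0287  0.2163]
pl [ 0.1418 -0.0735  0.1713]
pr [ 0.141  -0.0175  0.1713]
ptl [ 0.145  -0.0734  0.1713]
e1 [ 0.1491 -0.1154  0.1593]
e2 [ 0.1483 -0.0702  0.1593]
e3 [0.1483 0.0166 0.1593]
e4 [0.1488 0.0463 0.1593]
edges [1.34225084e-02 2.34646093e+02] [-1.89151441e-02  2.75379529e+02] 0.11398319587302459 0.484252869339796
[-0.00026079 -0.00319822  0.00210132  0.00635277] 0.7993642926155959 [6.45015471e-05 1.11551202e-03 9.29712011e-04 1.60820474e-02]
```

Request:
drive_tool --rows '[{"dx": -0.5,"dy": -0.3,"dz": 0.2,"wx": 0,"wy": 0,"wz": 0,"hand": 20},{"dx": -1.0,"dy": -0.7,"dz": 0.7,"wx": 0,"wy": 0,"wz": 0,"hand": 20},{"dx": -1.24,"dy": -0.89,"dz": 1.4,"wx": 0,"wy": 0,"wz": 0,"hand": 20},{"dx": -1.24,"dy": -0.89,"dz": 2.2,"wx": 0,"wy": 0,"wz": 0,"hand": 20},{"dx": -1.24,"dy": -0.89,"dz": 3.0,"wx": 0,"wy": 0,"wz": 0,"hand": 20},{"dx": -1.24,"dy": -0.89,"dz": 3.5,"wx": 0,"wy": 0,"wz": 0,"hand": 20},{"dx": -1.24,"dy": -0.89,"dz": 3.8,"wx": 0,"wy": 0,"wz": 0,"hand": 20},{"dx": -1.24,"dy": -0.89,"dz": 3.95,"wx": 0,"wy": 0,"wz": 0,"hand": 20},{"dx": -1.24,"dy": -0.89,"dz": 3.99,"wx": 0,"wy": 0,"wz": 0,"hand": 20},{"dx": -1.24,"dy": -0.89,"dz": 3.99,"wx": 0,"wy": 0,"wz": 0,"hand": 20},{"dx": -1.24,"dy": -0.89,"dz": 3.99,"wx": 0,"wy": 0,"wz": 0,"hand": 20}]'

```text
clock: 7.85
eef_pos: [0.458, -0.0638, 0.0498]
tool_rot: [0.739, 0.674, 0.001, 0.001]
ft_force: [0.4, -0.0, -2.7]
grip_width: 0.0329
grasp_force: 60.1
```

Run:
```python
from h import *
a=bot.camera('top')[150:270,140:270];b=bot.camera('scene')[150:320,230:420]
a=cv2.resize(a,None,fx=3.5,fy=3.5,interpolation=cv2.INTER_CUBIC);b=cv2.resize(b,None,fx=1.8,fy=1.8,interpolation=cv2.INTER_CUBIC)
h=np.zeros((max(a.shape[0],b.shape[0]),a.shape[1]+b.shape[1],3),np.uint8);h[:a.shape[0],:a.shape[1]]=a;h[:b.shape[0],a.shape[1]:]=b;save(h,'v5.png')
o=bot.get_obs();e=o['eef_pos'];M=R.from_quat(o['tool_rot']).as_matrix()
print(e,M.round(4).tolist(),o['ft_force'],o['ft_torque'])
# expected pixels in top for tip and mouth
cm=cam('top');mo=np.array([.50673,-.00622,.2481])+np.array([[.0914,.9958],[.9958,-.0914]])@[.1247,-.0444] if 0 else None
m=np.array([.50673+.0914*.1247-.9958*.0444,-.00622+.9958*.1247+.0914*.0444]);print('mouth',m)
print('mouth in tool',M.T@(np.r_[m,.048]-e))
for p in [np.r_[m,.064],e+M@[.1566,0,0.0008-.0045]]:
    q=proj(cm,p);print((q-[140,150])*3.5+1.25)
```

```text
[ 0.45784795 -0.06373513  0.04980934] [[0.0919, 0.9958, 0.0022], [0.9958, -0.0919, -0.0003], [-0.0001, 0.0022, -1.0]] [-0.57470617 -0.96231221 -1.62759153] [-0.04216665 -0.00353139  0.0144266 ]
mouth [0.47391406 0.12201442]
mouth in tool [ 0.18644026 -0.00106766  0.00178366]
[162.60336109 215.26270195]
[201.18800961 218.79006863]
```

View pics/v5.png

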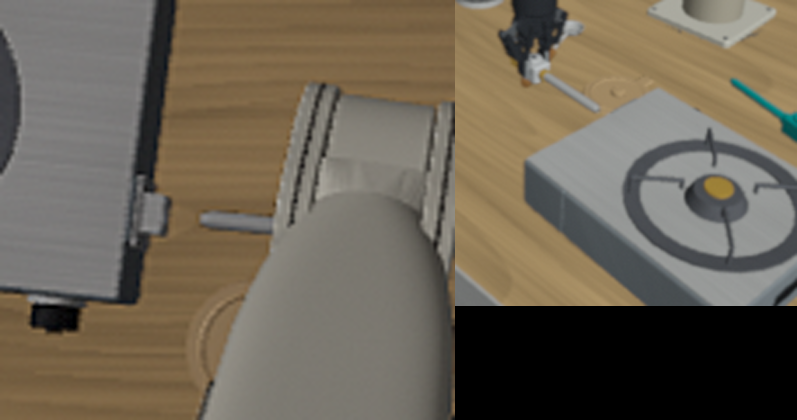

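The top crop shows the tip at (201,219), pointing at the socket's mouth at (168,215) with both roughly in line. I'll trim the offset and approach.

Request:
drive_tool --rows '[{"dx": 0.1,"dy": -0.02,"dz": 0.02,"wx": 0,"wy": 0,"wz": 0,"hand": 20},{"dx": 0.2,"dy": -0.02,"dz": 0.02,"wx": 0,"wy": 0,"wz": 0,"hand": 20},{"dx": 0.3,"dy": -0.02,"dz": 0.02,"wx": 0,"wy": 0,"wz": 0,"hand": 20},{"dx": 0.4,"dy": -0.02,"dz": 0.02,"wx": 0,"wy": 0,"wz": 0,"hand": 20},{"dx": 0.4,"dy": -0.02,"dz": 0.02,"wx": 0,"wy": 0,"wz": 0,"hand": 20},{"dx": 0.4,"dy": -0.02,"dz": 0.02,"wx": 0,"wy": 0,"wz": 0,"hand": 20}]'

```text
clock: 8.55
eef_pos: [0.4578, -0.0434, 0.0478]
tool_rot: [0.739, 0.674, -0.0, 0.0]
ft_force: [0.2, 0.7, -1.3]
grip_width: 0.0329
grasp_force: 60.1
```

```bash
cat > st.py <<'E'
from h import *
o=bot.get_obs();e=o['eef_pos'];M=R.from_quat(o['tool_rot']).as_matrix()
t=e+M@[.1566,0,.0008];ax=np.array([.0914,.9958,0]);lx=np.array([.9958,-.0914,0]);d=t-[.47391,.12201,.048]
print('clock',o['clock'],'tip in port x,y,z mm',(np.array([d@lx,d@ax,d[2]])*1e3).round(2),'F tool',(M.T@o['ft_force']).round(2),'T',np.round(o['ft_torque'],3),'Rz',M[:,2].round(4),'xax',M[:,0].round(4))
E
python3 st.py
```

```text
clock 8.55 tip in port x,y,z mm [-0.94 -9.58 -1.05] F tool [0.72 0.15 1.31] T [-0.     0.069  0.043] Rz [-1.e-04 -2.e-04 -1.e+00] xax [ 9.140e-02  9.958e-01 -2.000e-04]
```

Request:
drive_tool --rows '[{"dx": 0,"dy": 0.02,"dz": -0.02,"wx": 0,"wy": 0,"wz": 0,"hand": 20},{"dx": 0,"dy": 0.02,"dz": -0.02,"wx": 0,"wy": 0,"wz": 0,"hand": 20},{"dx": 0,"dy": 0.02,"dz": -0.02,"wx": 0,"wy": 0,"wz": 0,"hand": 20},{"dx": 0.05,"dy": 0.02,"dz": -0.02,"wx": 0,"wy": 0,"wz": 0,"hand": 20},{"dx": 0.1,"dy": 0.02,"dz": -0.02,"wx": 0,"wy": 0,"wz": 0,"hand": 20},{"dx": 0.15,"dy": 0.02,"dz": -0.02,"wx": 0,"wy": 0,"wz": 0,"hand": 20},{"dx": 0.2,"dy": 0.02,"dz": -0.02,"wx": 0,"wy": 0,"wz": 0,"hand": 20},{"dx": 0.25,"dy": 0.02,"dz": -0.02,"wx": 0,"wy": 0,"wz": 0,"hand": 20},{"dx": 0.25,"dy": 0.02,"dz": -0.02,"wx": 0,"wy": 0,"wz": 0,"hand": 20},{"dx": 0.25,"dy": 0.02,"dz": -0.02,"wx": 0,"wy": 0,"wz": 0,"hand": 20}]'

```text
clock: 9.55
eef_pos: [0.4599, -0.0312, 0.0488]
tool_rot: [0.739, 0.674, -0.0, 0.0]
ft_force: [-0.1, -0.5, -2.1]
grip_width: 0.0329
grasp_force: 60.1
```

```bash
python3 st.py
```

```text
clock 9.55 tip in port x,y,z mm [0.12 2.78 0.  ] F tool [-0.46 -0.01  2.13] T [0.004 0.023 0.003] Rz [-0.e+00 -1.e-04 -1.e+00] xax [ 9.170e-02  9.958e-01 -1.000e-04]
```

Lateral error is near zero. I'll go in slowly.

Request:
drive_tool --rows '[{"dx": 0.04,"dy": 0,"dz": 0,"wx": 0,"wy": 0,"wz": 0,"hand": 20},{"dx": 0.08,"dy": 0,"dz": 0,"wx": 0,"wy": 0,"wz": 0,"hand": 20},{"dx": 0.12,"dy": 0,"dz": 0,"wx": 0,"wy": 0,"wz": 0,"hand": 20},{"dx": 0.16,"dy": 0,"dz": 0,"wx": 0,"wy": 0,"wz": 0,"hand": 20},{"dx": 0.2,"dy": 0,"dz": 0,"wx": 0,"wy": 0,"wz": 0,"hand": 20},{"dx": 0.2,"dy": 0,"dz": 0,"wx": 0,"wy": 0,"wz": 0,"hand": 20}]'

```text
clock: 10.15
eef_pos: [0.4609, -0.021, 0.0488]
tool_rot: [0.739, 0.674, 0.0, -0.0]
ft_force: [-0.1, 0.3, -2.4]
grip_width: 0.0326
grasp_force: 60.1
```

```bash
python3 st.py
```

```text
clock 10.15 tip in port x,y,z mm [ 0.11 12.97  0.03] F tool [ 0.27 -0.08  2.38] T [0.001 0.    0.03 ] Rz [ 0.e+00  1.e-04 -1.e+00] xax [9.150e-02 9.958e-01 1.000e-04]
```

Request:
drive_tool --rows '[{"dx": 0.04,"dy": 0,"dz": 0,"wx": 0,"wy": 0,"wz": 0,"hand": 20},{"dx": 0.08,"dy": 0,"dz": 0,"wx": 0,"wy": 0,"wz": 0,"hand": 20},{"dx": 0.12,"dy": 0,"dz": 0,"wx": 0,"wy": 0,"wz": 0,"hand": 20},{"dx": 0.16,"dy": 0,"dz": 0,"wx": 0,"wy": 0,"wz": 0,"hand": 20},{"dx": 0.2,"dy": 0,"dz": 0,"wx": 0,"wy": 0,"wz": 0,"hand": 20},{"dx": 0.24,"dy": 0,"dz": 0,"wx": 0,"wy": 0,"wz": 0,"hand": 20},{"dx": 0.28,"dy": 0,"dz": 0,"wx": 0,"wy": 0,"wz": 0,"hand": 20},{"dx": 0.32,"dy": 0,"dz": 0,"wx": 0,"wy": 0,"wz": 0,"hand": 20}]'

```text
clock: 10.95
eef_pos: [0.4623, -0.0052, 0.0488]
tool_rot: [0.739, 0.674, 0.0, -0.0]
ft_force: [0.2, -0.2, -1.8]
grip_width: 0.0329
grasp_force: 60.1
```

```bash
python3 st.py
```

```text
clock 10.95 tip in port x,y,z mm [1.900e-01 2.888e+01 2.000e-02] F tool [-0.21  0.22  1.8 ] T [0.014 0.013 0.012] Rz [ 0.  0. -1.] xax [0.0919 0.9958 0.    ]
```

Request:
drive_tool --rows '[{"dx": 0.03,"dy": 0,"dz": 0,"wx": 0,"wy": 0,"wz": 0,"hand": 20},{"dx": 0.06,"dy": 0,"dz": 0,"wx": 0,"wy": 0,"wz": 0,"hand": 20},{"dx": 0.09,"dy": 0,"dz": 0,"wx": 0,"wy": 0,"wz": 0,"hand": 20},{"dx": 0.12,"dy": 0,"dz": 0,"wx": 0,"wy": 0,"wz": 0,"hand": 20}]'

```text
clock: 11.35
eef_pos: [0.4627, 0.0005, 0.0487]
tool_rot: [0.739, 0.674, -0.0, 0.0]
ft_force: [-0.0, -1.6, -3.3]
grip_width: 0.033
grasp_force: 60.1
```

```bash
python3 st.py
python3 - <<'E'
from h import *
a=bot.camera('top')[150:270,140:270];b=bot.camera('scene')[150:320,230:420]
a=cv2.resize(a,None,fx=3.5,fy=3.5,interpolation=cv2.INTER_CUBIC);b=cv2.resize(b,None,fx=1.8,fy=1.8,interpolation=cv2.INTER_CUBIC)
h=np.zeros((max(a.shape[0],b.shape[0]),a.shape[1]+b.shape[1],3),np.uint8);h[:a.shape[0],:a.shape[1]]=a;h[:b.shape[0],a.shape[1]:]=b;save(h,'v6.png')
E
```

```text
clock 11.35 tip in port x,y,z mm [ 0.04 34.61 -0.18] F tool [-1.55  0.1   3.29] T [-0.424  0.019 -0.035] Rz [-4.e-04 -4.e-04 -1.e+00] xax [ 9.210e-02  9.958e-01 -4.000e-04]
```

View pics/v6.png

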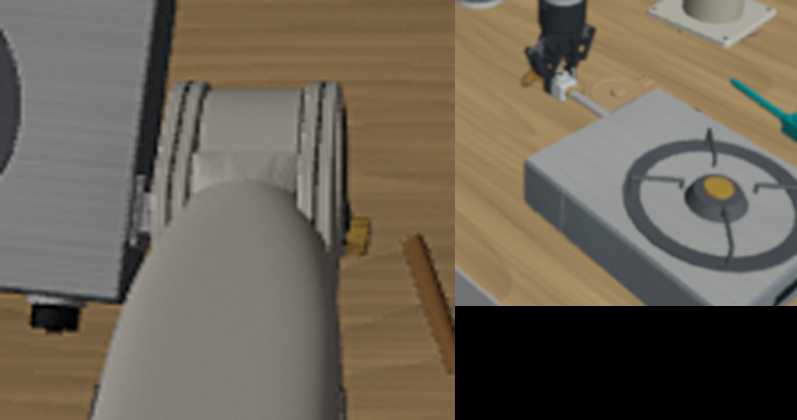

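The moment shows the ball has engaged. The seat is still at least about 10 mm away.

Request:
drive_tool --rows '[{"dx": 0.03,"dy": 0,"dz": 0,"wx": 0,"wy": 0,"wz": 0,"hand": 20},{"dx": 0.06,"dy": 0,"dz": 0,"wx": 0,"wy": 0,"wz": 0,"hand": 20},{"dx": 0.09,"dy": 0,"dz": 0,"wx": 0,"wy": 0,"wz": 0,"hand": 20},{"dx": 0.12,"dy": 0,"dz": 0,"wx": 0,"wy": 0,"wz": 0,"hand": 20},{"dx": 0.15,"dy": 0,"dz": 0,"wx": 0,"wy": 0,"wz": 0,"hand": 20}]'

```text
clock: 11.95
eef_pos: [0.4634, 0.0078, 0.0487]
tool_rot: [0.739, 0.674, -0.0, 0.0]
ft_force: [0.7, -3.2, -5.2]
grip_width: 0.0328
grasp_force: 59.9
```

```bash
python3 st.py
```

```text
clock 11.95 tip in port x,y,z mm [ 0.15 41.96 -0.24] F tool [-3.13  0.95  5.2 ] T [-1.141 -0.042 -0.058] Rz [-3.e-04 -8.e-04 -1.e+00] xax [ 9.220e-02  9.957e-01 -8.000e-04]
```

Request:
drive_tool --rows '[{"dx": 0.03,"dy": 0,"dz": 0,"wx": 0,"wy": 0,"wz": 0,"hand": 20},{"dx": 0.06,"dy": 0,"dz": 0,"wx": 0,"wy": 0,"wz": 0,"hand": 20},{"dx": 0.08,"dy": 0,"dz": 0,"wx": 0,"wy": 0,"wz": 0,"hand": 20}]'

```text
clock: 12.25
eef_pos: [0.4638, 0.0122, 0.0487]
tool_rot: [0.739, 0.674, -0.0, -0.0]
ft_force: [0.7, -3.1, -4.8]
grip_width: 0.033
grasp_force: 60.0
```

```bash
python3 st.py
```

```text
clock 12.25 tip in port x,y,z mm [ 0.06 46.3  -0.1 ] F tool [-2.99  0.99  4.8 ] T [-1.052  0.005 -0.083] Rz [-2.e-04 -1.e-04 -1.e+00] xax [ 9.180e-02  9.958e-01 -1.000e-04]
```

Request:
drive_tool --rows '[{"dx": 0.03,"dy": 0,"dz": 0,"wx": 0,"wy": 0,"wz": 0,"hand": 20},{"dx": 0.06,"dy": 0,"dz": 0,"wx": 0,"wy": 0,"wz": 0,"hand": 20},{"dx": 0.08,"dy": 0,"dz": 0,"wx": 0,"wy": 0,"wz": 0,"hand": 20}]'

```text
clock: 12.55
eef_pos: [0.4642, 0.0162, 0.0488]
tool_rot: [0.739, 0.674, -0.0, -0.0]
ft_force: [-0.6, -2.6, -5.3]
grip_width: 0.0331
grasp_force: 60.0
```

Request:
drive_tool --rows '[{"dx": 0.03,"dy": 0,"dz": 0,"wx": 0,"wy": 0,"wz": 0,"hand": 20},{"dx": 0.06,"dy": 0,"dz": 0,"wx": 0,"wy": 0,"wz": 0,"hand": 20},{"dx": 0.08,"dy": 0,"dz": 0,"wx": 0,"wy": 0,"wz": 0,"hand": 20}]'

```text
clock: 12.85
eef_pos: [0.4646, 0.0202, 0.0488]
tool_rot: [0.739, 0.674, -0.0, -0.0]
ft_force: [-0.0, -2.6, -6.2]
grip_width: 0.0329
grasp_force: 60.0
```

Request:
drive_tool --rows '[{"dx": 0.03,"dy": 0,"dz": 0,"wx": 0,"wy": 0,"wz": 0,"hand": 20},{"dx": 0.06,"dy": 0,"dz": 0,"wx": 0,"wy": 0,"wz": 0,"hand": 20},{"dx": 0.08,"dy": 0,"dz": 0,"wx": 0,"wy": 0,"wz": 0,"hand": 20}]'

```text
clock: 13.15
eef_pos: [0.4649, 0.0242, 0.0487]
tool_rot: [0.739, 0.674, -0.0, -0.0]
ft_force: [-0.4, -3.6, -6.6]
grip_width: 0.0327
grasp_force: 60.0
```

Request:
drive_tool --rows '[{"dx": 0.03,"dy": 0,"dz": 0,"wx": 0,"wy": 0,"wz": 0,"hand": 20},{"dx": 0.06,"dy": 0,"dz": 0,"wx": 0,"wy": 0,"wz": 0,"hand": 20},{"dx": 0.08,"dy": 0,"dz": 0,"wx": 0,"wy": 0,"wz": 0,"hand": 20}]'

```text
clock: 13.45
eef_pos: [0.4648, 0.0249, 0.0489]
tool_rot: [0.739, 0.673, -0.003, 0.002]
ft_force: [-2.0, -15.9, -2.8]
grip_width: 0.0329
grasp_force: 60.2
```

Firm contact: the reaction is about 16 N, so about 12–13 N on the seat after drag. I'll relax the command and let go.

Request:
drive_tool --rows '[{"dx": -0.02,"dy": 0,"dz": 0,"wx": 0,"wy": 0,"wz": 0,"hand": 20},{"dx": -0.05,"dy": 0,"dz": 0,"wx": 0,"wy": 0,"wz": 0,"hand": 20},{"dx": -0.05,"dy": 0,"dz": 0,"wx": 0,"wy": 0,"wz": 0,"hand": 20}]'

```text
clock: 13.75
eef_pos: [0.4649, 0.0248, 0.0488]
tool_rot: [0.739, 0.674, -0.001, 0.0]
ft_force: [-0.8, -4.1, -6.1]
grip_width: 0.033
grasp_force: 60.0
```

Request:
drive_tool --rows '[{"dx": -0.05,"dy": 0,"dz": 0,"wx": 0,"wy": 0,"wz": 0,"hand": 40},{"dx": -0.05,"dy": 0,"dz": 0,"wx": 0,"wy": 0,"wz": 0,"hand": 55},{"dx": -0.05,"dy": 0,"dz": 0,"wx": 0,"wy": 0,"wz": 0,"hand": 60},{"dx": -0.05,"dy": 0,"dz": 0,"wx": 0,"wy": 0,"wz": 0,"hand": 60},{"dx": -0.05,"dy": 0,"dz": 0,"wx": 0,"wy": 0,"wz": 0,"hand": 60}]'

```text
clock: 14.25
eef_pos: [0.4653, 0.0234, 0.0491]
tool_rot: [0.739, 0.674, 0.001, 0.0]
ft_force: [-0.1, 0.1, 0.5]
grip_width: 0.0601
grasp_force: 0.0
```

Request:
drive_tool --rows '[{"dx": 0,"dy": 0,"dz": -0.2,"wx": 0,"wy": 0,"wz": 0,"hand": 60},{"dx": 0,"dy": 0,"dz": -0.6,"wx": 0,"wy": 0,"wz": 0,"hand": 60},{"dx": 0,"dy": 0,"dz": -1.2,"wx": 0,"wy": 0,"wz": 0,"hand": 60},{"dx": 0,"dy": 0,"dz": -2.0,"wx": 0,"wy": 0,"wz": 0,"hand": 60},{"dx": 0,"dy": 0,"dz": -2.8,"wx": 0,"wy": 0,"wz": 0,"hand": 60},{"dx": -0.5,"dy": 0,"dz": -3.4,"wx": 0,"wy": 0,"wz": 0,"hand": 60},{"dx": -0.5,"dy": 0,"dz": -3.4,"wx": 0,"wy": 0,"wz": 0,"hand": 60},{"dx": -0.5,"dy": 0,"dz": -3.4,"wx": 0,"wy": 0,"wz": 0,"hand": 60}]'

```text
clock: 15.05
eef_pos: [0.4631, -0.002, 0.22]
tool_rot: [0.739, 0.673, 0.001, 0.001]
ft_force: [0.2, 0.9, -0.7]
grip_width: 0.06
grasp_force: 0.0
```

Run:
```python
from h import *
o=bot.get_obs();im=bot.camera('wrist');save(cv2.resize(im,(800,600)),'w7.png');cm=cam('wrist',o);print(o['eef_pos'],o['clock'])
```

```text
[ 0.46305521 -0.00204122  0.2199724 ] 15.05
```

View pics/w7.png

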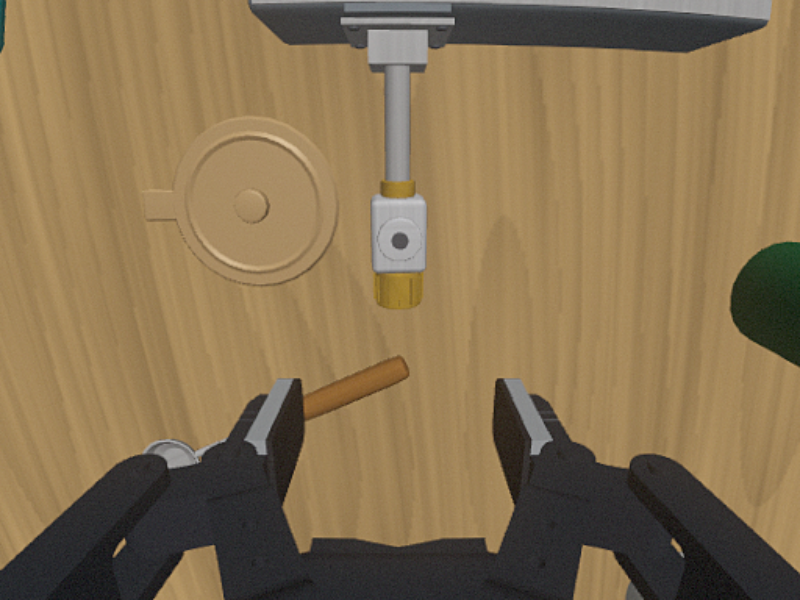

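The wrist view shows the tube seated in the socket and in line, with its cap at (400,240) and the fingers free. A quick check that it did not creep back on release.

Run:
```python
from h import *
o=bot.get_obs();cm=cam('wrist',o);s=lambda x,y:((x+.5)/1.5625-.5,(y+.5)/1.5625-.5)
ax=np.array([.0914,.9958]);c=np.array([.465,.0264])
for n,x,y,z,off in [('cap',400,240,.071,0),('front',399,196,.064,.023),('back',399,271,.063,-.023),('mouth',398,66,.064,None)]:
    p=onz(cm,s(x,y),z)[:2]; print(n,p, ((p-c)@ax-(off or 0))*1e3)
```

```text
cap [0.46548036 0.0261071 ] -0.24776707786146865
front [0.46717298 0.05049836] 1.1957532649173839
back [0.46302805 0.00599768] 2.5031323020000826
mouth [0.47313525 0.12031828] 94.26738232815431
```

```bash
python3 -c "
from workcell import bot
print(bot.job_done())"
```

```text
the job is handed in; nothing more can be done
None
```

The regulator is in the stove's port, pushed up against the seat with about 12–13 N and let go. The job is handed in, at about 15 s on the robot's clock, but it returned no verdict; my last check showed the tube had not crept back.

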